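Empty the milling jar by its tilting stand and take it out for washing

TASK

Tip the milling jar with the red-handled lever of its stand until all four steel grinding balls have run out into the round pan, and lead the lever back until the cradle is upright on its stop again. Then pull the empty jar out of its spring clip, sideways and towards the open side of the clip, and set it down gently, upright, on the floor of the white wash tray. Leave the pan and everything else on the bench where it is.

Things in the scene. Friction and masses are not known exactly. Their poses are not given: they have to be found in the camera images.
- tilt_stand: Fixed tilting stand: base plate 118 x 124 mm, two aluminium uprights (tops 147 mm high, outer faces 47 mm either side of the middle, bushes to 52 mm) carrying a blue cradle on a level pivot. Origin on the bench under the middle of the pivot; z up; y along the pivot; x from the stand towards the pan. The spring clip opens towards -x. The lever is on the -y side.
- pivot (a point): The point on the pivot axis (which runs along the stand's y) midway between the uprights, 130 mm above the bench, fixed to the stand. Axes as the stand's.
- cradle (a joint): Angle of the cradle (rad) about the stand's +y: 0 = jar upright, on its stop; grows as the jar's mouth tips over towards the pan (+x); 1.57 = jar level; end stop at 2.356. The balls run out soon after 1.57; tipped slowly they fall into the pan. A stiff pivot (0.3 N m, about 3 N at the handle): it stays where it is left.
- lever_grip (a point): Centre of the red handle, a round sleeve 24 mm thick and 44 mm long that turns freely on a pin along the stand's y, outboard of the 9 mm lever rod. 100 mm from the pivot axis, 105 mm to the stand's -y. Jar upright: 92 mm to -x, 38 mm above the axis (22.5 degrees above level). As the jar tips it turns with the cradle: up over the top, down to the same height on the +x side.
- jar_seat (a point): Point of the cradle where the jar's middle lies when it is fully in the clip: 12.5 mm above the pivot axis with the cradle upright (then the jar's foot rests on the cradle floor, 90 mm above the bench). The C-shaped spring clip grips the jar 44 to 58 mm above its foot, just above its collar, so it cannot be lifted out.
- jar_mid (a point): Centre (half-way up) of the loose steel milling jar: cup 46 mm across, 105 mm tall, about 0.28 kg, z towards its mouth; collar 54 mm across, 36 to 42 mm above the foot. 45 mm above the clip is free to grasp from above; held front and back (the stand's x) it does not tip. It comes out only straight towards the stand's -x, against 10 to 15 N till the clip snaps open; clear 85 mm out.
- pan: The loose round steel pan on the bench behind the stand, 127 mm across, 39 mm high, 120 mm across inside. Origin at the centre of its underside; inner floor 2.5 mm above that.
- ball_0_center (a point): Centre of a steel grinding ball, 15 mm across, at first in the jar.
- ball_1_center (a point): Centre of the second ball, as ball_0.
- ball_2_center (a point): Centre of the third ball, as ball_0.
- ball_3_center (a point): Centre of the fourth ball, as ball_0.
- wash_tray: White wash tray, fixed on the bench, 150 mm (its x) by 200 mm (its y), walls 28 mm high and 4 mm thick. Origin at the centre of its underside; floor 4 mm above.
- tray_spot (a point): Point on the tray's floor in the middle of its free half (45 mm towards the tray's -y from its centre). The jar may stand anywhere on the tray's floor; this spot is free.
- jar_lid: The jar's loose steel lid, 52 mm across, 20 mm high, lying in the +y half of the tray. Origin at the centre of its underside.
- timer: Bench timer, 74 x 62 x 19 mm; origin at its underside. To be left alone.
- tape_roll: Roll of yellow tape lying flat, 78 x 90 x 19 mm; origin at its underside. To be left alone.
- notebook: Dark notebook, 212 x 150 x 15 mm; origin at its underside. To be left alone.
- marker_1: Red marker pen, 139 mm long, 12 mm thick; origin at its underside. To be left alone.
- tube_rack: Orange rack of micro tubes, 66 x 142 x 47 mm; origin at its underside. To be left alone.
- tip_box: Light blue box of pipette tips with clear lid, 94 x 128 x 89 mm; origin at its underside. To be left alone.
Mind the look-alikes: they are no part of the job. What is shaped like the part that bears jar_mid but green is not meant.

How it is judged:
By the outcome, as a careful person would: the job done as asked, in the order asked, and still so for the second after the job is handed in, with the robot touching nothing.
It also fails if it takes over 61 s, if anything falls off the work surface, if the arm or the gripper's body presses on something with over 40 N, if the wrist force passes 120 N, or if a joint passes its speed limit or range.

ROBOT

A 6-joint arm with a two-finger parallel gripper is mounted at the origin on a cart in front of the work surface, level with it; the furniture and walls round the work are solid. World frame = base frame: x ahead of the robot, y to its left, z up, the work surface at z = 0. Lengths are in m, angles in rad, forces in N, time in s.
With the tool pointing down it reaches from about 0.3 to 0.875 m from the base axis. Payload 6.4 kg.
Tool frame: the origin (TCP) lies midway between the tips of the shut fingers; the grasp point (between the pads) lies ctrl.grip_depth behind it (ctrl.grip_depth is the distance from the TCP to the grasp point, in m); x points along the fingers, y is the direction in which the jaws open and shut, and the axes are right-handed (so a half turn about x gives the same grasp; the last joint's range is limited). The gripper opens to 85 mm and grips with 20 to 120 N. Pads are 22 mm wide; open, the fingers measure 114 mm over their backs; the gripper's body (76 mm by 85 mm) begins 54 mm behind the grasp point. The pads swing forward as they close: fully open they stand 13 mm farther back than shut.
Start: joints at [0.981, 0.181, 1.607, -0, 1.354, -0.206], TCP at [0.215, 0.533, 0.231] pointing down, gripper open.
Joint ranges: [-2.99, 2.99], [-0.89, 2.07], [0.3, 2.58], [-1.14, 4.28], [0, 2.63], [-3.12, 3.12]. Speed limits (rad/s): [2.57, 2.57, 3.01, 3.14, 3.14, 3.14].

INTERFACE

Orientations are given as a unit quaternion [w, x, y, z].
In Python, from bench import ctrl gives the robot as it stands.
- The arm moves only by the shell command python3 -m creep 'ROWS'. ROWS is text: rows parted by semicolons, each of 7 numbers parted by spaces: the opening, from 0 (shut) to 1 (fully open), then the shift along the tool's x, y, z in cm, then the turn, a rotation vector about the tool's x, y, z in rad. In form: claw x y z ax ay az; .... A call has 1 to 10 rows; each row shifts and turns the pose as measured when the row begins, along the tool's axes as they then stand; what a row does not reach is not made up. A row lasts 1/8 s, in which the tool goes at most 62.5 mm and 10.7 degrees, less where a joint would pass 70% of its speed; a pose out of reach is approached as far as the arm can. A call with a gripper value outside its range is refused whole. The fingers move at their own pace and stop on an object; the grip force is fixed at half the most. Time passes only in rows, so rows that do not move let the fingers close. It gives the time, the measured TCP pose, the force and the opening at its end, in the units of the state.
- ctrl.get_obs(): the state, without advancing time (a new reading comes with each control period).
- ctrl.camera(name): name is "scene" or "top" or "wrist"; returns (picture, depth): 384x512x3 uint8, blue, green, red; 384x512 float32, m along the optical axis (not along the pixel's ray), 0 where there is no reading.
- ctrl.calibration(name): a dict with "mtx" (3x3 intrinsics, pixels), "R" (3x3) and "t" (3): a world point X has camera coordinates R X + t; the wrist camera has in their place "tool_from_camera" (4x4, takes a point from camera to tool coordinates, whose origin is the TCP and whose axes are the tool frame's). Camera axes: x right, y down, z forward; pixel columns grow to the right and rows downward; lengths in m; the calibration is good to about 2 mm. A picture is of the moment at which its call begins: read the wrist's pose just before it. calibration takes no time and is no camera call.
- ctrl.hand_in(): hands the job in, once; it reports no verdict.
Trained networks look in the newest picture that a camera, given by its name, has taken for a name from the list of things; names that differ only in an ending like _2 or _b are one class to them, and where a whole thing is asked for, a point or a joint stands for the part that bears it (a point fixed in the world has none). Each returns a list of dicts, best first, with "confidence" (0 to 1); they miss things now and then, are a little off and sometimes report something else, mostly with a low value. They report only what shows in the picture. A call takes as long as a camera call. They do not tell look-alikes from the thing itself.
- ctrl.find_in(query, camera): "rect" ([left, top, right, bottom] in pixels, round what is visible of it).
The state is a dict: "time_s": time; "q": joint angles; "dq": joint speeds; "joint_efforts": joint torques, N m; "eef_pos": TCP position; "eef_rot": TCP orientation; "wrist_force": force on the tool from outside, world axes, zero at the start; "torque": the same for the moment, N m; "opening": opening from 0.0 (shut) to 1.0 (fully open).
Only numpy, scipy, OpenCV 4.12 (cv2) and the standard library are available. Lean on these libraries where they do the work, as an engineer would, in place of code of your own. Each camera call takes 0.05 s, during which the arm holds its last target.

## Working session

There is one attempt and no reset: what is moved stays moved. The work goes in short steps, Python scripts to look and compute and a shell command to move; the robot and the scene stay as the last step left them, time stands still between calls to the robot, and variables do not carry over. Pictures are saved under pics/ and viewed, and the job is handed in when it is done.

```bash
ls; mkdir -p pics; python3 - <<'E'
from bench import ctrl
import cv2,numpy as np
o=ctrl.get_obs();print(o, ctrl.grip_depth)
for n in("scene","top","wrist"):
    p,d=ctrl.camera(n);cv2.imwrite(f"pics/{n}0.png",p);np.save(f"pics/{n}0.npy",d)
    c=ctrl.calibration(n);print(n,{k:np.round(v,4).tolist() for k,v in c.items()})
    for q in["tilt_stand","jar_mid","lever_grip","pan","wash_tray","jar_lid"]:
        print(q,[(np.round(r["rect"]).tolist(),round(r["confidence"],2)) for r in ctrl.find_in(q,n)])
E
```

```text
pics
{'time_s': 0.0, 'q': array([ 9.80708946e-01,  1.81540046e-01,  1.60798659e+00,  3.36094726e-06,
        1.35381081e+00, -2.06302453e-01]), 'dq': array([-0.0012067 , -0.00119716, -0.0008078 , -0.00119136,  0.00071982,
        0.00028952]), 'joint_efforts': array([-1.17069198e-04, -4.44844615e+01, -3.51356363e+01, -2.97224688e-05,
        8.50566983e-03,  2.50024065e-06]), 'eef_pos': array([0.21497314, 0.53271496, 0.23039507]), 'eef_rot': array([ 0.6938873 ,  0.13428929,  0.69436784, -0.13542562]), 'wrist_force': array([ 0.0672274 , -0.40839258,  0.18602632]), 'torque': array([0.03332194, 0.03718049, 0.02233661]), 'opening': 1.0054132153904016} 0.0187
scene {'mtx': [[469.7071, 0.0, 258.8979], [0.0, 469.7071, 191.0161], [0.0, 0.0, 1.0]], 'R': [[0.8334, -0.5525, 0.0086], [-0.2195, -0.3453, -0.9125], [0.5071, 0.7586, -0.4091]], 't': [-0.4668, 0.2245, 1.3857]}
tilt_stand [([240.0, 186.0, 279.0, 234.0], 0.85)]
jar_mid [([270.0, 212.0, 294.0, 249.0], 0.94), ([234.0, 174.0, 245.0, 210.0], 0.61)]
lever_grip [([245.0, 182.0, 279.0, 202.0], 0.61)]
pan [([273.0, 204.0, 313.0, 226.0], 0.65)]

[... 522 characters left out ...]
98.0, 174.0, 252.0], 0.19)]
lever_grip [([242.0, 167.0, 300.0, 230.0], 0.8), ([328.0, 127.0, 358.0, 155.0], 0.2)]
pan [([239.0, 125.0, 284.0, 174.0], 0.95)]
wash_tray [([239.0, 125.0, 289.0, 173.0], 0.67), ([272.0, 228.0, 352.0, 287.0], 0.65), ([99.0, 197.0, 176.0, 254.0], 0.6)]
jar_lid [([112.0, 217.0, 131.0, 234.0], 0.8)]
wrist {'mtx': [[319.5366, 0.0, 260.3926], [0.0, 319.5366, 197.858], [0.0, 0.0, 1.0]], 'tool_from_camera': [[-0.0007, -0.2987, 0.9543, -0.143], [1.0, -0.0017, 0.0002, 0.0007], [0.0016, 0.9543, 0.2987, -0.0762], [0.0, 0.0, 0.0, 1.0]]}
tilt_stand []
jar_mid []
lever_grip []
pan []
wash_tray [([152.0, 310.0, 243.0, 373.0], 0.89)]
jar_lid [([194.0, 349.0, 221.0, 370.0], 0.68)]
```

```bash
python3 - <<'E'
import cv2
t=cv2.imread("pics/top0.png");cv2.imwrite("pics/top0c.png",cv2.resize(t[100:300,90:370],None,fx=2.8,fy=2.8,interpolation=cv2.INTER_CUBIC))
t=cv2.imread("pics/scene0.png");cv2.imwrite("pics/scene0c.png",cv2.resize(t[150:280,150:350],None,fx=4,fy=4,interpolation=cv2.INTER_CUBIC))
E
```

```text
(no output)
```

View pics/top0c.png

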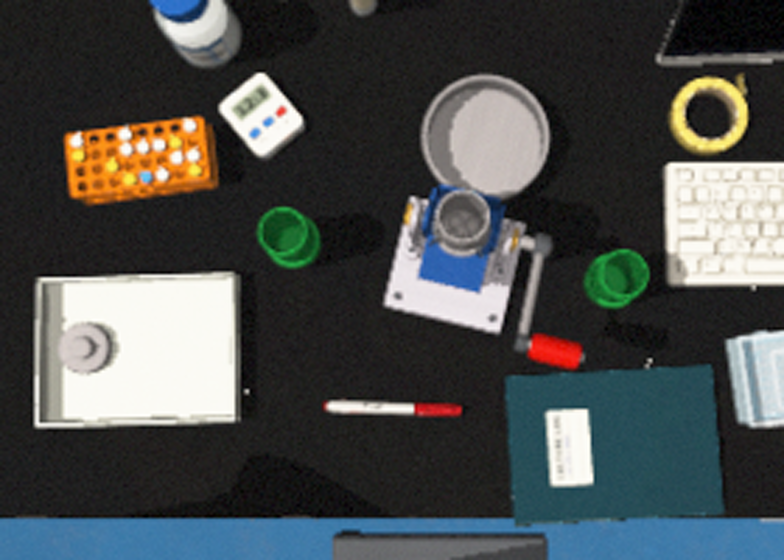

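View pics/scene0c.png

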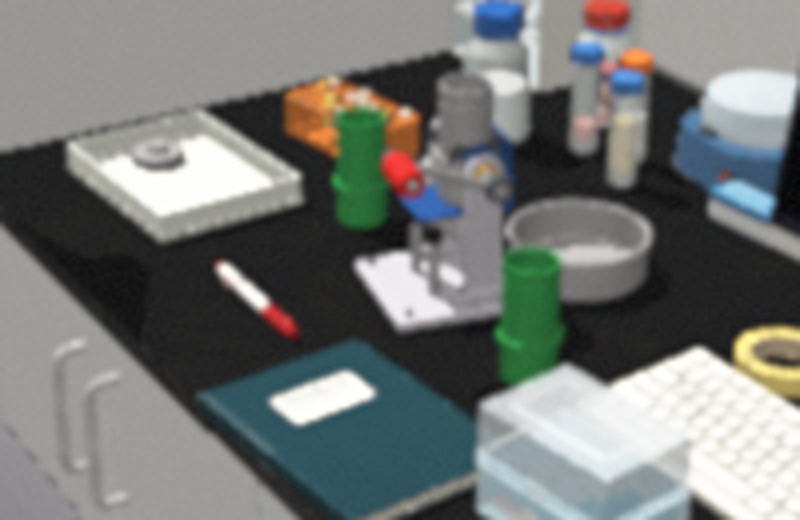

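View pics/top0.png

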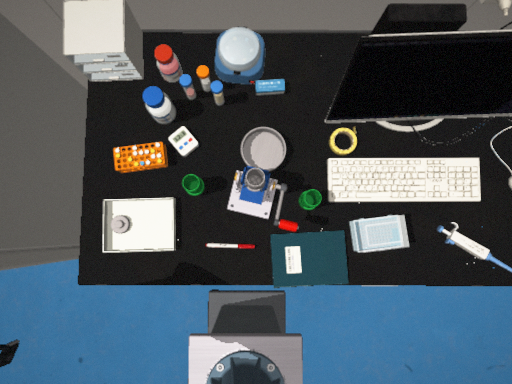

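View pics/scene0.png

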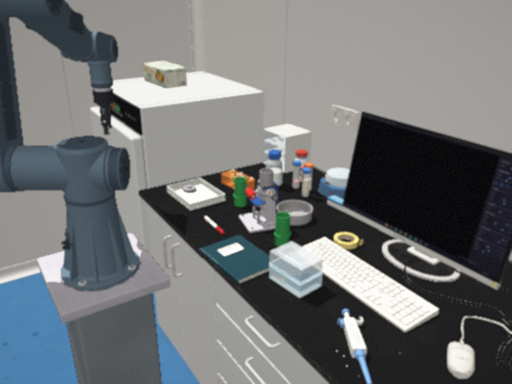

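The top view shows the grey steel jar in the blue cradle at about (255,180), the red handle at (288,226) and the pan at (263,149). The tray is at (139,225), with the lid in its left (+y) half. There are three jar-shaped things: a grey one at (255,180) and green ones at (193,184) and (310,199). The grey one is meant, because it sits in the clip and the green ones are excluded. Next I'll measure.

```bash
cat > h.py <<'E'
from bench import ctrl
import numpy as np,cv2
from scipy.spatial.transform import Rotation as Rn
def rot(o): w,x,y,z=o["eef_rot"]; return Rn.from_quat([x,y,z,w]).as_matrix()
def cloud(n,d,pose=None):
    c=ctrl.calibration(n);K=np.array(c["mtx"]);h,w=d.shape
    u,v=np.meshgrid(np.arange(w),np.arange(h))
    P=np.stack([(u-K[0,2])/K[0,0]*d,(v-K[1,2])/K[1,1]*d,d],-1)
    if n=="wrist":
        T=np.array(c["tool_from_camera"]);P=P@T[:3,:3].T+T[:3,3]
        p,R=pose;return P@R.T+p
    return (P-np.array(c["t"]))@np.array(c["R"])
def red(p):
    h=cv2.cvtColor(p,cv2.COLOR_BGR2HSV);return ((h[...,0]<8)|(h[...,0]>172))&(h[...,1]>150)&(h[...,2]>90)
def blue(p):
    h=cv2.cvtColor(p,cv2.COLOR_BGR2HSV);return (h[...,0]>105)&(h[...,0]<125)&(h[...,1]>140)&(h[...,2]>60)
E
python3 - <<'E'
from h import *
for n in("top","scene"):
    p=cv2.imread(f"pics/{n}0.png");d=np.load(f"pics/{n}0.npy");X=cloud(n,d)
    def st(m,name):
        q=X[m&(d>0)]; print(n,name,len(q),"med",np.round(np.median(q,0),4),"lo",np.round(np.percentile(q,3,axis=0),4),"hi",np.round(np.percentile(q,97,axis=0),4))
    box=lambda l,t,r,b:(lambda m:(m.__setitem__((slice(t,b),slice(l,r)),True),m)[1])(np.zeros(d.shape,bool))
    r=red(p)
    if n=="top":
        st(r&box(274,215,302,235)&(X[...,2]>.08),"handle");hm=r&box(274,215,302,235)&(X[...,2]>.08)
        q=X[hm];w,V=np.linalg.eigh(np.cov(q[:,:2].T));print("handle axis",V[:,1])
        m=box(236,120,292,178)&(X[...,2]<.06)&(X[...,2]>.025);st(m,"panrim")
        q=X[m][:,:2].astype(np.float32);print(cv2.minEnclosingCircle(q),cv2.fitEllipse(q))
        m=box(240,165,270,195)&(X[...,2]>.18);st(m,"jarrim");print(cv2.minEnclosingCircle(X[m][:,:2].astype(np.float32)))
        m=box(98,192,180,258)&(X[...,2]>.02)&(X[...,2]<.04);st(m,"traywalls");print(cv2.minAreaRect(X[m][:,:2].astype(np.float32)))
        m=box(98,192,180,258)&(X[...,2]<.013)&(X[...,2]>-.01)&(p.min(2)>170);st(m,"trayfloor")
        m=box(222,165,282,222)&(X[...,2]>.001)&(X[...,2]<.02)&(p.min(2)>120);st(m,"base");print(cv2.minAreaRect(X[m][:,:2].astype(np.float32)))
        for nm,b in [("greenL",(180,170,207,197)),("greenR",(297,187,324,212))]:
            m=box(*b)&(X[...,2]>.09);st(m,nm)
    else:
        st(r&box(240,185,262,202),"handle")
        m=box(258,165,275,186)&(X[...,2]>.14)&(X[...,0]<0.68);st(m,"jar")
E
```

```text
top handle 170 med [ 0.4567 -0.1031  0.1781] lo [ 0.4448 -0.1228  0.1706] hi [ 0.4689 -0.0841  0.1818]
handle axis [0.25607617 0.96665661]
top panrim 262 med [ 0.7055 -0.063   0.0381] lo [ 0.6212 -0.1115  0.0275] hi [0.7405 0.0119 0.0415]
((0.6792299151420593, -0.049773652106523514), 0.06515292078256607) ((0.6782596111297607, -0.04931860417127609), (0.12370223551988602, 0.12431452423334122), 179.6095733642578)
top jarrim 100 med [ 0.5745 -0.0233  0.1939] lo [ 0.5495 -0.0448  0.1806] hi [ 0.5928 -0.0017  0.1976]
((0.5149447917938232, -0.020913412794470787), 0.07883118093013763)
top traywalls 491 med [0.4642 0.3477 0.0271] lo [0.3861 0.2034 0.0206] hi [0.536  0.4037 0.0312]
((0.46166449785232544, 0.30431419610977173), (0.15000246465206146, 0.20145283639431), 1.8399595022201538)
top trayfloor 2706 med [0.4596 0.2922 0.0042] lo [0.3937 0.2175 0.0005] hi [0.5292 0.3816 0.0079]
top base 798 med [ 0.5205 -0.0149  0.012 ] lo [ 0.4889 -0.0757  0.0019] hi [0.6336 0.0459 0.0159]
((0.5701953172683716, -0.021116435527801514), (0.12492536753416061, 0.1583099365234375), 77.38587951660156)
top greenL 89 med [0.5726 0.1447 0.1036] lo [0.5493 0.1233 0.091 ] hi [0.5924 0.1659 0.1079]
top greenR 91 med [ 0.5322 -0.1774  0.1039] lo [ 0.5102 -0.1986  0.0932] hi [ 0.5533 -0.1544  0.1076]
scene handle 64 med [ 0.4493 -0.1085  0.1741] lo [ 0.4422 -0.1272  0.0048] hi [0.6771 0.2391 0.18  ]
scene jar 243 med [ 0.5622 -0.0382  0.1756] lo [ 0.5456 -0.0507  0.145 ] hi [ 0.5903 -0.0022  0.1933]
```

```bash
cat >> h.py <<'E'
PSI=-0.25
XS=np.array([np.cos(PSI),np.sin(PSI),0]);YS=np.array([-np.sin(PSI),np.cos(PSI),0]);ZS=np.array([0,0,1.])
PIV=np.array([.572,-.024,.130])
def S(x,y,z): return PIV+np.array(XS)*x+np.array(YS)*y+ZS*z   # stand point rel. pivot
def target_R(ydir):
    x=np.array([0,0,-1.]);y=np.array(ydir);return np.stack([x,y,np.cross(x,y)],1)
def tell(tcp,R=None):
    o=ctrl.get_obs();C=rot(o);p=o["eef_pos"]
    print("t",round(o["time_s"],2),"tcp",np.round(p,4),"F",np.round(o["wrist_force"],1),"op",round(o["opening"],3),"q",np.round(o["q"],2))
    print("shift now-frame cm",np.round(C.T@(np.array(tcp)-p)*100,2))
    if R is not None:
        rv=Rn.from_matrix(C.T@R).as_rotvec();print("turn",np.round(rv,3),"then shift in turned frame cm",np.round(R.T@(np.array(tcp)-p)*100,2))
E
python3 - <<'E'
from h import *
C=rot(ctrl.get_obs());print(np.round(C,3))
for s in(1,-1): tell([.456,-.103,.235],target_R(s*XS))
E
```

```text
[[-0.     0.374  0.927]
 [ 0.     0.927 -0.374]
 [-1.     0.    -0.   ]]
t 1.05 tcp [0.2153 0.5332 0.2313] F [ 0.  -0.1 -0.6] op 1.0 q [ 0.98  0.18  1.61  0.    1.35 -0.21]
shift now-frame cm [ -0.37 -49.98  46.14]
turn [ 1.437 -0.     0.   ] then shift in turned frame cm [-0.37 39.06 55.69]
t 1.05 tcp [0.2153 0.5332 0.2313] F [ 0.  -0.1 -0.6] op 1.0 q [ 0.98  0.18  1.61  0.    1.35 -0.21]
shift now-frame cm [ -0.37 -49.98  46.14]
turn [-1.705 -0.    -0.   ] then shift in turned frame cm [ -0.37 -39.06 -55.69]
```

```bash
python3 -m creep '1 -1 -4.4 4.1 0.16 0 0; 1 -1 -3.7 4.7 0.16 0 0; 1 -1 -2.9 5.2 0.16 0 0; 1 0 -2 5.6 0.16 0 0; 1 0 -1.1 5.9 0.16 0 0; 1 0 -0.1 6 0.16 0 0; 1 0 0.8 5.9 0.16 0 0; 1 0 1.7 5.7 0.16 0 0; 1 0 2.6 5.4 0.16 0 0; 1 0 3.4 4.9 0 0 0'; python3 - <<'E'
from h import *
tell([.456,-.103,.235],target_R(XS))
E
```

```text
time_s: 2.3
eef_pos: [0.4204, -0.0434, 0.2648]
eef_rot: [0.424, 0.571, 0.419, -0.565]
wrist_force: [-0.2, 0.5, -0.3]
opening: 0.997
t 2.3 tcp [ 0.4204 -0.0434  0.2648] F [-0.2  0.5 -0.3] op 0.997 q [-0.39 -0.22  1.93  0.    1.42 -0.1 ]
shift now-frame cm [3.03 5.1  4.68]
turn [-0.043 -0.003 -0.011] then shift in turned frame cm [2.98 4.92 4.89]
```

```bash
python3 -m creep '1 0 4.9 4.9 -0.04 0 -0.01; 1 0 0 0 0 0 0'; python3 - <<'E'
from h import *
o=ctrl.get_obs();p,d=ctrl.camera("wrist");cv2.imwrite("pics/w1.png",p)
X=cloud("wrist",d,(o["eef_pos"],rot(o)))
m=red(p)&(d>0)&(X[...,2]>.1);q=X[m];print(len(q),np.round(np.median(q,0),4),np.round(np.percentile(q,[2,98],axis=0),4), np.argwhere(m).mean(0))
qq=q-S(0,0,0);print("stand coords",[np.round(np.percentile(qq@a,[2,50,98]),4).tolist() for a in(XS,YS,ZS)])
w,V=np.linalg.eigh(np.cov(q[:,:2].T));print(V[:,1])
print(ctrl.find_in("lever_grip","wrist")[:2])
tell(S(-.092,-.105,.038-.0187),target_R(XS))
E
```

```text
time_s: 2.55
eef_pos: [0.4502, -0.1026, 0.2654]
eef_rot: [0.432, 0.561, 0.431, -0.559]
wrist_force: [-0.2, 0.8, 0.2]
opening: 1.003
1639 [ 0.4571 -0.101   0.1787] [[ 0.4441 -0.1229  0.1709]
 [ 0.4701 -0.0814  0.1812]] [200.50396583 268.50091519]
stand coords [[-0.103, -0.0918, -0.0808], [-0.1251, -0.103, -0.0834], [0.0409, 0.0487, 0.0512]]
[0.23682153 0.97155317]
[{'rect': [253.9, 0.0, 423.4, 231.8], 'confidence': 0.88}]
t 2.65 tcp [ 0.449  -0.0994  0.2653] F [ 0.4  1.3 -0.2] op 1.002 q [-0.48 -0.12  1.84  0.    1.41 -0.22]
shift now-frame cm [11.61  0.84  0.18]
turn [-0.005 -0.003 -0.001] then shift in turned frame cm [11.6   0.85  0.15]
```

View pics/w1.png

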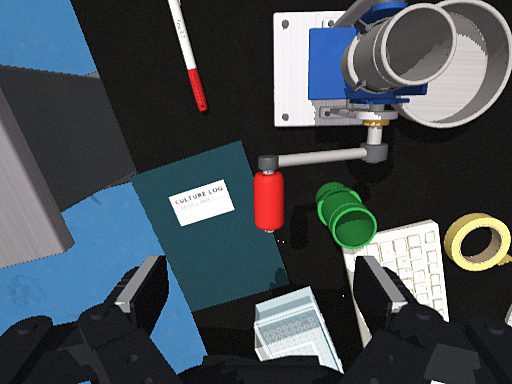

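The wrist view shows the handle at (268,200). In stand coordinates it measures (-92, -104, +38.5) mm, which agrees with the top view and the text. I'll descend and grip it.

```bash
python3 -m creep '1 3 0.8 0.2 0 0 0; 1 3 0 0 0 0 0; 1 3 0 0 0 0 0; 1 2 0 0 0 0 0; 1 0.6 0 0 0 0 0; 1 0 0 0 0 0 0'; python3 - <<'E'
from h import *
tell(S(-.092,-.105,.038-.0187),target_R(XS))
E
```

```text
time_s: 3.4
eef_pos: [0.456, -0.0955, 0.1491]
eef_rot: [0.436, 0.56, 0.434, -0.555]
wrist_force: [-0.9, -0.3, 1.9]
opening: 1.001
t 3.4 tcp [ 0.456  -0.0955  0.1491] F [-0.9 -0.3  1.9] op 1.001 q [-0.47  0.03  1.96  0.    1.16 -0.22]
shift now-frame cm [-0.02  0.27  0.71]
turn [ 0.004 -0.003 -0.006] then shift in turned frame cm [-0.02  0.27  0.71]
```

```bash
python3 -m creep '1 0 0.2 0.7 0 0 0; 0.2 0 0 0 0 0 0; 0.2 0 0 0 0 0 0; 0.2 0 0 0 0 0 0; 0.2 0 0 0 0 0 0; 0 0 0 0 0 0 0; 0 0 0 0 0 0 0; 0 0 0 0 0 0 0'; python3 - <<'E'
from h import *
tell(S(-.092,-.105,.038-.0187),target_R(XS))
E
```

```text
time_s: 4.4
eef_pos: [0.4571, -0.1036, 0.1518]
eef_rot: [0.437, 0.56, 0.433, -0.555]
wrist_force: [-1.5, -0.7, 0.3]
opening: 0.261
t 4.4 tcp [ 0.4571 -0.1036  0.1518] F [-1.5 -0.7  0.3] op 0.261 q [-0.48  0.03  1.95  0.    1.16 -0.24]
shift now-frame cm [ 0.25 -0.04 -0.05]
turn [ 0.005 -0.002 -0.009] then shift in turned frame cm [ 0.25 -0.04 -0.05]
```

```bash
cat >> h.py <<'E'
OFF=np.array([0,0,-.0165])
def lev(steps):
    o=ctrl.get_obs();C=rot(o);g=o["eef_pos"]-OFF-PIV;x,y,z=g@XS,g@YS,g[2]
    a=np.degrees(np.arctan2(z,-x));print("t",round(o["time_s"],2),"lever ang",round(a,2),"cradle",round(np.radians(a-22.5),3),"r",round(np.hypot(x,z),4),"y",round(y,4),"F",np.round(o["wrist_force"],1),"op",round(o["opening"],3))
    p=g
    for s in steps:
        a+=s;r=np.radians(a);t=-XS*.1*np.cos(r)+YS*-.105+ZS*.1*np.sin(r);print(round(a,1),np.round(C.T@(t-p)*100,2));p=t
E
python3 -m creep '0 -0.8 0.35 0 0 0 0; 0 -0.8 0.4 0 0 0 0; 0 -0.7 0.5 0 0 0 0; 0 -0.7 0.55 0 0 0 0'; python3 -c "
from h import *
lev([8]*5)"
```

```text
time_s: 4.9
eef_pos: [0.4761, -0.108, 0.1822]
eef_rot: [0.437, 0.561, 0.433, -0.554]
wrist_force: [8.0, -1.4, -12.2]
opening: 0.26
t 4.9 lever ang 43.59 cradle 0.368 r 0.0996 y -0.1052 F [  8.   -1.4 -12.2] op 0.26
51.6 [-0.96  1.01 -0.01]
59.6 [-0.78  1.16  0.  ]
67.6 [-0.61  1.26  0.  ]
75.6 [-0.43  1.33  0.  ]
83.6 [-0.24  1.37  0.01]
```

```bash
python3 -m creep '0 -0.9 1.0 0 0 0 0; 0 -0.8 1.15 0 0 0 0; 0 -0.6 1.25 0 0 0 0; 0 -0.4 1.3 0 0 0 0; 0 -0.2 1.0 0 0 0 0'; python3 -c "
from h import *
lev([4]*10)"
```

```text
time_s: 5.52
eef_pos: [0.5309, -0.1212, 0.212]
eef_rot: [0.434, 0.559, 0.436, -0.556]
wrist_force: [-2.8, 0.8, -6.4]
opening: 0.259
t 5.53 lever ang 80.92 cradle 1.02 r 0.0997 y -0.1043 F [-2.8  0.8 -6.4] op 0.259
84.9 [-0.12  0.69  0.07]
88.9 [-0.04  0.7   0.  ]
92.9 [0.01 0.7  0.  ]
96.9 [0.06 0.7  0.  ]
100.9 [0.11 0.69 0.  ]
104.9 [0.16 0.68 0.  ]
108.9 [0.2  0.67 0.  ]
112.9 [0.25 0.65 0.  ]
116.9 [0.29 0.63 0.  ]
120.9 [0.34 0.61 0.  ]
```

```bash
python3 -m creep '0 -0.1 0.7 0 0 0 0; 0 0 0.7 0 0 0 0; 0 0 0.7 0 0 0 0; 0 0.05 0.7 0 0 0 0; 0 0.1 0.6 0 0 0 0; 0 0.15 0.5 0 0 0 0; 0 0.15 0.4 0 0 0 0'; python3 -c "
from h import *
lev([2.5]*10)"
```

```text
time_s: 6.4
eef_pos: [0.5749, -0.1317, 0.2089]
eef_rot: [0.433, 0.558, 0.437, -0.557]
wrist_force: [-3.8, 2.5, -1.6]
opening: 0.261
t 6.4 lever ang 107.14 cradle 1.477 r 0.0999 y -0.1037 F [-3.8  2.5 -1.6] op 0.261
109.6 [0.12 0.42 0.14]
112.1 [0.15 0.41 0.  ]
114.6 [0.17 0.4  0.  ]
117.1 [0.19 0.39 0.  ]
119.6 [0.21 0.38 0.  ]
122.1 [0.22 0.38 0.  ]
124.6 [0.24 0.36 0.  ]
127.1 [0.25 0.35 0.  ]
129.6 [0.27 0.34 0.  ]
132.1 [0.28 0.33 0.  ]
```

```bash
python3 -m creep '0 0.1 0.4 0 0 0 0; 0 0.15 0.4 0 0 0 0; 0 0.15 0.4 0 0 0 0; 0 0.2 0.4 0 0 0 0; 0 0.2 0.4 0 0 0 0; 0 0.2 0.35 0 0 0 0; 0 0.25 0.35 0 0 0 0; 0 0 0 0 0 0 0; 0 0 0 0 0 0 0'; python3 -c "
from h import *
lev([3]*8)
p,d=ctrl.camera('top');cv2.imwrite('pics/t2.png',cv2.resize(p[110:240,200:340],None,fx=4,fy=4))"
```

```text
time_s: 7.52
eef_pos: [0.6028, -0.1384, 0.1949]
eef_rot: [0.433, 0.558, 0.437, -0.557]
wrist_force: [-4.1, 1.6, -0.6]
opening: 0.256
t 7.53 lever ang 125.55 cradle 1.799 r 0.1 y -0.1032 F [-4.1  1.6 -0.6] op 0.256
128.6 [0.32 0.42 0.18]
131.6 [0.34 0.4  0.  ]
134.6 [0.36 0.38 0.  ]
137.6 [0.38 0.36 0.  ]
140.6 [0.39 0.34 0.  ]
143.6 [0.41 0.32 0.  ]
146.6 [0.43 0.3  0.  ]
149.6 [0.44 0.28 0.  ]
```

View pics/t2.png

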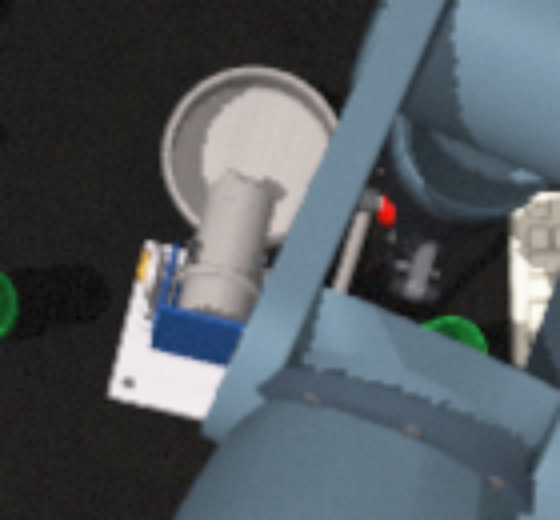

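The jar is tipped over the pan, with its mouth at about (245,180) in the crop. No balls can be seen yet, so I'll tip further.

```bash
python3 -m creep '0 0.3 0.4 0.05 0 0 0; 0 0.3 0.4 0 0 0 0; 0 0.35 0.4 0 0 0 0; 0 0.4 0.35 0 0 0 0; 0 0.4 0.35 0 0 0 0; 0 0.4 0.3 0 0 0 0; 0 0.4 0.3 0 0 0 0; 0 0 0 0 0 0 0; 0 0 0 0 0 0 0'; python3 -c "
from h import *
lev([3]*5)
p,d=ctrl.camera('top');cv2.imwrite('pics/t3.png',cv2.resize(p[110:240,200:340],None,fx=4,fy=4))
p,d=ctrl.camera('wrist');cv2.imwrite('pics/w3.png',p)
p,d=ctrl.camera('scene');cv2.imwrite('pics/s3.png',cv2.resize(p[150:260,210:340],None,fx=5,fy=5))"
```

```text
time_s: 8.7
eef_pos: [0.6272, -0.1442, 0.1693]
eef_rot: [0.433, 0.558, 0.438, -0.556]
wrist_force: [-2.8, 2.4, -0.1]
opening: 0.264
t 8.7 lever ang 146.16 cradle 2.158 r 0.1002 y -0.1028 F [-2.8  2.4 -0.1] op 0.264
149.2 [0.45 0.26 0.22]
152.2 [0.46 0.26 0.  ]
155.2 [0.47 0.23 0.  ]
158.2 [0.48 0.21 0.  ]
161.2 [0.49 0.18 0.  ]
```

View pics/t3.png

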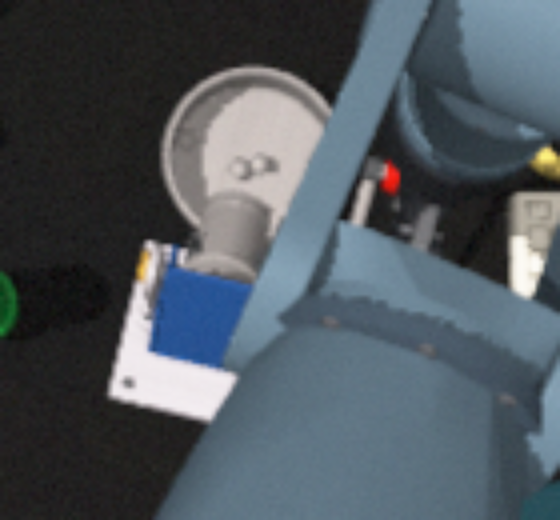

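View pics/w3.png

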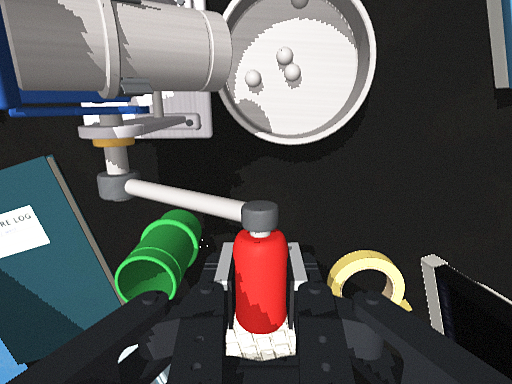

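View pics/s3.png

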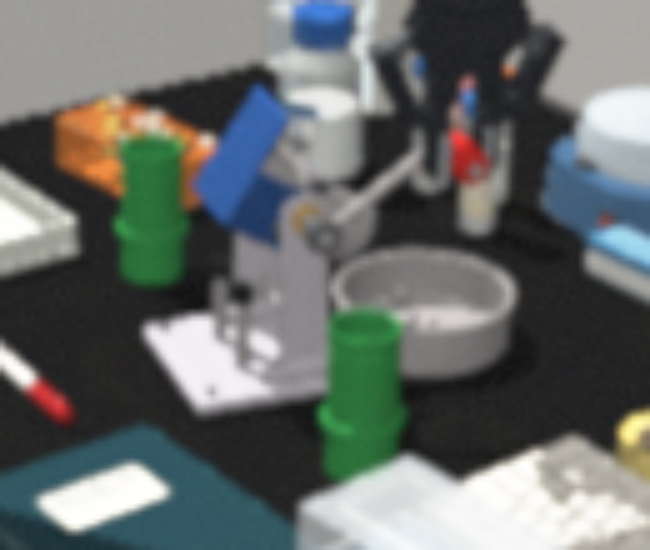

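The wrist view shows all four balls in the pan, at (252,78), (284,55), (292,72) and (299,2). Leading the lever back now.

```bash
python3 -c "
from h import *
lev([-8]*10)"
```

```text
t 8.85 lever ang 146.15 cradle 2.158 r 0.1002 y -0.1028 F [-3.1  2.1 -2.1] op 0.26
138.1 [-1.09 -0.88  0.21]
130.1 [-0.97 -1.01 -0.01]
122.1 [-0.82 -1.13 -0.01]
114.1 [-0.65 -1.23 -0.01]
106.1 [-0.47 -1.31 -0.01]
98.1 [-0.29 -1.37 -0.01]
90.1 [-0.1  -1.39 -0.01]
82.1 [ 0.1  -1.39 -0.01]
74.1 [ 0.29 -1.36 -0.01]
66.1 [ 0.48 -1.31 -0.  ]
```

```bash
python3 -m creep '0 -1.1 -0.9 0 0 0 0; 0 -0.95 -1 0 0 0 0; 0 -0.8 -1.1 0 0 0 0; 0 -0.65 -1.2 0 0 0 0; 0 -0.45 -1.3 0 0 0 0; 0 -0.3 -1.35 0 0 0 0'; python3 -c "
from h import *
lev([-8]*8)"
```

```text
time_s: 9.6
eef_pos: [0.556, -0.1271, 0.213]
eef_rot: [0.433, 0.558, 0.438, -0.557]
wrist_force: [1.8, -0.7, -15.2]
opening: 0.261
t 9.6 lever ang 95.71 cradle 1.278 r 0.1 y -0.1038 F [  1.8  -0.7 -15.2] op 0.261
87.7 [-0.04 -1.39  0.11]
79.7 [ 0.16 -1.39 -0.01]
71.7 [ 0.35 -1.35 -0.01]
63.7 [ 0.54 -1.29 -0.  ]
55.7 [ 0.71 -1.2  -0.  ]
47.7 [ 0.87 -1.09 -0.  ]
39.7 [ 1.01 -0.96  0.  ]
31.7 [ 1.14 -0.81  0.  ]
```

```bash
python3 -m creep '0 0 -1.35 0 0 0 0; 0 0.15 -1.35 0 0 0 0; 0 0.35 -1.3 0 0 0 0; 0 0.55 -1.25 0 0 0 0; 0 0.7 -1.2 0 0 0 0; 0 0.85 -1.1 0 0 0 0; 0 0.9 -0.9 0 0 0 0'; python3 -c "
from h import *
lev([-4]*6)"
```

```text
time_s: 10.48
eef_pos: [0.4787, -0.1088, 0.1842]
eef_rot: [0.442, 0.564, 0.428, -0.551]
wrist_force: [1.9, 1.4, 2.6]
opening: 0.257
t 10.47 lever ang 45.54 cradle 0.402 r 0.0991 y -0.1052 F [1.9 1.4 2.6] op 0.257
41.5 [ 0.43 -0.55 -0.02]
37.5 [ 0.53 -0.46 -0.  ]
33.5 [ 0.56 -0.42 -0.  ]
29.5 [ 0.58 -0.38 -0.  ]
25.5 [ 0.61 -0.34  0.  ]
21.5 [ 0.63 -0.3   0.  ]
```

```bash
python3 -m creep '0 0.45 -0.55 0 0 0 0; 0 0.5 -0.45 0 0 0 0; 0 0.55 -0.4 0 0 0 0; 0 0.6 -0.4 0 0 0 0; 0 0.5 -0.3 0 0 0 0; 0 0.3 -0.15 0 0 0 0; 0 0.3 -0.1 0 0 0 0'; python3 -c "
from h import *
lev([-1]*2)"
```

```text
time_s: 11.35
eef_pos: [0.4588, -0.1041, 0.1545]
eef_rot: [0.446, 0.566, 0.424, -0.549]
wrist_force: [-2.4, 0.8, 4.3]
opening: 0.259
t 11.35 lever ang 24.52 cradle 0.035 r 0.0988 y -0.1056 F [-2.4  0.8  4.3] op 0.259
23.5 [ 0.1  -0.19 -0.06]
22.5 [ 0.16 -0.07 -0.  ]
```

```bash
python3 -m creep '0 0.3 -0.1 0 0 0 0; 0 0.3 -0.1 0 0 0 0; 0 0.3 0 0 0 0 0; 0 0.3 0 0 0 0 0'; python3 -c "
from h import *
lev([-1]*2);o=ctrl.get_obs();print(o['eef_pos'],o['wrist_force'])"
```

```text
time_s: 11.85
eef_pos: [0.4577, -0.104, 0.1507]
eef_rot: [0.446, 0.565, 0.425, -0.549]
wrist_force: [-18.6, 7.4, 34.7]
opening: 0.261
t 11.85 lever ang 22.26 cradle -0.004 r 0.0983 y -0.1058 F [-18.6   7.4  34.7] op 0.261
21.3 [ 0.09 -0.22 -0.08]
20.3 [ 0.16 -0.07 -0.  ]
[ 0.45767591 -0.10397977  0.15074757] [-18.64493698   7.37157846  34.68464932]
```

The cradle is on its stop: the wrist force rises and the lever angle is back to 22.5°. Releasing and rising.

```bash
python3 -m creep '0.4 -0.1 0 0 0 0 0; 1 0 0 0 0 0 0; 1 0 0 0 0 0 0; 1 0 0 0 0 0 0; 1 0 0 0 0 0 0; 1 -1.5 0 0 0 0 0; 1 -4 0 0 0 0 0; 1 -4 0 0 0 0 0; 1 0 0 0 0 0 0'; python3 - <<'E'
from h import *
o=ctrl.get_obs();p,d=ctrl.camera("wrist");cv2.imwrite("pics/w4.png",p)
X=cloud("wrist",d,(o["eef_pos"],rot(o)))
sc=lambda q:[np.round(np.percentile((q-PIV)@a,[2,50,98]),4).tolist() for a in(XS,YS,ZS)]
m=red(p)&(d>0)&(X[...,2]>.1);print("handle",m.sum(),sc(X[m]))
L=X-PIV;m=(d>0)&(X[...,2]>.15)&(np.hypot(L@XS,L@YS)<.045);print("jar",m.sum(),sc(X[m]))
m&=(X[...,2]>.19);print("rim",m.sum(),sc(X[m]))
tell(S(0,0,.1),target_R(XS))
E
```

```text
time_s: 12.98
eef_pos: [0.4539, -0.1033, 0.2508]
eef_rot: [0.446, 0.565, 0.424, -0.549]
wrist_force: [1.0, 0.6, 0.8]
opening: 1.001
handle 1819 [[-0.103, -0.0923, -0.0812], [-0.1252, -0.1027, -0.0834], [0.0407, 0.0487, 0.0512]]
jar 6028 [[-0.0232, 0.0063, 0.0202], [-0.0217, 0.0029, 0.0225], [0.0207, 0.0508, 0.0661]]
rim 1915 [[-0.023, 0.0022, 0.021], [-0.0211, 0.0029, 0.0225], [0.0604, 0.0647, 0.0665]]
t 13.03 tcp [ 0.453  -0.1028  0.2489] F [0.3 0.9 0.3] op 1.0 q [-0.49 -0.12  1.88  0.01  1.35 -0.24]
shift now-frame cm [  2.23   9.56 -10.53]
turn [ 0.005 -0.    -0.035] then shift in turned frame cm [  1.89   9.58 -10.58]
```

View pics/w4.png

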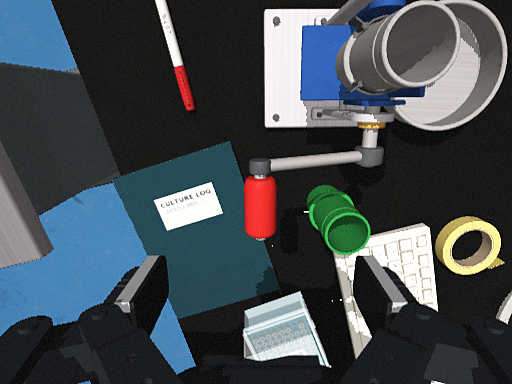

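The wrist view shows the handle back at its first place, around (260,205), and the jar empty. Its rim is centred within 1 mm of the pivot, at z 0.195. Next: move over the jar.

```bash
python3 -m creep '1 0 3.2 -3.5 0 0 -0.035; 1 0 3.2 -3.5 0 0 0; 1 0 3.1 -3.5 0 0 0; 1 0 0 0 0 0 0; 1 0 0 0 0 0 0'; python3 - <<'E'
from h import *
tell(S(-.001,.0005,.028),target_R(XS))
E
```

```text
time_s: 13.65
eef_pos: [0.5704, -0.0218, 0.2446]
eef_rot: [-0.432, -0.556, -0.437, 0.56]
wrist_force: [0.4, -0.3, 1.5]
opening: 1.001
t 13.65 tcp [ 0.5704 -0.0218  0.2446] F [ 0.4 -0.3  1.5] op 1.001 q [-0.25  0.17  1.6  -0.    1.39  0.  ]
shift now-frame cm [8.66 0.19 0.12]
turn [0.003 0.001 0.009] then shift in turned frame cm [8.66 0.11 0.13]
```

```bash
python3 -m creep '1 3 0.1 0.1 0 0 0; 1 3 0 0 0 0 0; 1 2 0 0 0 0 0; 1 0.5 0 0 0 0 0; 1 0 0 0 0 0 0'; python3 - <<'E'
from h import *
tell(S(-.001,.0005,.028),target_R(XS))
E
```

```text
time_s: 14.28
eef_pos: [0.5664, -0.026, 0.1576]
eef_rot: [-0.431, -0.556, -0.436, 0.562]
wrist_force: [0.3, -0.8, -0.2]
opening: 0.998
t 14.28 tcp [ 0.5664 -0.026   0.1576] F [ 0.3 -0.8 -0.2] op 0.998 q [-0.25  0.25  1.69 -0.    1.22 -0.  ]
shift now-frame cm [-0.05  0.39 -0.39]
turn [-0.002  0.002  0.011] then shift in turned frame cm [-0.04  0.39 -0.39]
```

```bash
python3 -m creep '1 0 0.4 -0.4 0 0 0.01; 1 0 0 0 0 0 0'; python3 - <<'E'
from h import *
tell(S(-.001,.0005,.028),target_R(XS))
E
```

```text
time_s: 14.52
eef_pos: [0.5725, -0.0236, 0.1595]
eef_rot: [0.434, 0.559, 0.432, -0.559]
wrist_force: [-0.3, -0.1, 0.5]
opening: 0.998
t 14.53 tcp [ 0.5725 -0.0236  0.1595] F [-0.3 -0.1  0.5] op 0.998 q [-0.25  0.25  1.68 -0.    1.21  0.01]
shift now-frame cm [ 0.15 -0.13  0.01]
turn [-0.003  0.002 -0.003] then shift in turned frame cm [ 0.15 -0.13  0.  ]
```

```bash
python3 -m creep '0.7 0 -0.1 0 0 0 0; 0.5 0 0 0 0 0 0; 0.4 0 0 0 0 0 0; 0.4 0 0 0 0 0 0; 0.2 0 0 0 0 0 0; 0 0 0 0 0 0 0; 0 0 0 0 0 0 0; 0 0 0 0 0 0 0'; python3 - <<'E'
from h import *
tell(S(-.1,.0005,.028),target_R(XS))
E
```

```text
time_s: 15.52
eef_pos: [0.5717, -0.0231, 0.1609]
eef_rot: [0.435, 0.559, 0.432, -0.559]
wrist_force: [-1.1, -0.0, 1.5]
opening: 0.53
t 15.53 tcp [ 0.5717 -0.0231  0.1609] F [-1.1 -0.   1.5] op 0.53 q [-0.25  0.24  1.68 -0.    1.21  0.01]
shift now-frame cm [ 0.25 -9.95  0.05]
turn [-0.002  0.002 -0.004] then shift in turned frame cm [ 0.29 -9.95  0.03]
```

```bash
python3 -m creep '0 0 -0.4 0 0 0 0; 0 0 -0.6 0 0 0 0; 0 0 -0.6 0 0 0 0; 0 0 -0.6 0 0 0 0'; python3 - <<'E'
from h import *
tell(S(-.1,.0005,.031),target_R(XS))
E
```

```text
time_s: 16.02
eef_pos: [0.5619, -0.0211, 0.1633]
eef_rot: [0.443, 0.567, 0.423, -0.552]
wrist_force: [10.3, -2.7, -9.3]
opening: 0.529
t 16.02 tcp [ 0.5619 -0.0211  0.1633] F [10.3 -2.7 -9.3] op 0.529 q [-0.25  0.2   1.73 -0.    1.18  0.01]
shift now-frame cm [-0.09 -8.95  0.01]
turn [-0.004  0.001 -0.035] then shift in turned frame cm [ 0.23 -8.95 -0.02]
```

```bash
python3 -m creep '0 0.1 -0.7 0 0 0 -0.015; 0 0.1 -0.7 0 0 0 -0.015; 0 0.05 -0.7 0 0 0 -0.01'; python3 - <<'E'
from h import *
tell(S(-.1,.0005,.031),target_R(XS))
E
```

```text
time_s: 16.4
eef_pos: [0.5443, -0.0167, 0.1609]
eef_rot: [0.434, 0.56, 0.431, -0.559]
wrist_force: [0.8, -0.4, 1.0]
opening: 0.527
t 16.4 tcp [ 0.5443 -0.0167  0.1609] F [ 0.8 -0.4  1. ] op 0.527 q [-0.25  0.19  1.75 -0.    1.2   0.01]
shift now-frame cm [-0.03 -7.14  0.  ]
turn [-0.004  0.    -0.004] then shift in turned frame cm [-0.01 -7.14 -0.03]
```

The clip has snapped open. I'll carry on straight out.

```bash
python3 -m creep '0 0 -1.2 0 0 0 0; 0 0 -1.5 0 0 0 0; 0 0 -1.5 0 0 0 0; 0 0 -1.5 0 0 0 0; 0 0 -1.5 0 0 0 0; 0 0 -1 0 0 0 0; 0 -1.5 0 0 0 0 0; 0 0 0 0 0 0 0'; python3 - <<'E'
from h import *
tell(S(-.1,.0005,.031),target_R(XS))
o=ctrl.get_obs();p,d=ctrl.camera("wrist");cv2.imwrite("pics/w5.png",p)
p,d=ctrl.camera("scene");cv2.imwrite("pics/s5.png",cv2.resize(p[90:260,150:340],None,fx=4,fy=4))
c=rot(o)[:,1]
for s in (1,):
  tell([.4625,.259,.172],target_R(c/np.linalg.norm(c)*0+np.array([np.cos(-.0),np.sin(-.0),0])))
E
```

```text
time_s: 17.4
eef_pos: [0.4546, 0.007, 0.1748]
eef_rot: [-0.432, -0.558, -0.434, 0.56]
wrist_force: [1.0, -0.4, -2.6]
opening: 0.529
t 17.4 tcp [0.4546 0.007  0.1748] F [ 1.  -0.4 -2.6] op 0.529 q [-0.25 -0.03  1.95 -0.    1.22  0.01]
shift now-frame cm [1.37 2.15 0.05]
turn [-0.003  0.001  0.004] then shift in turned frame cm [1.38 2.15 0.05]
t 17.5 tcp [0.4537 0.0072 0.1734] F [ 0.   0.4 -2.6] op 0.527 q [-0.25 -0.03  1.95 -0.    1.22  0.01]
shift now-frame cm [  0.16  -5.46 -24.59]
turn [-0.253 -0.     0.006] then shift in turned frame cm [  0.14   0.88 -25.18]
```

View pics/w5.png

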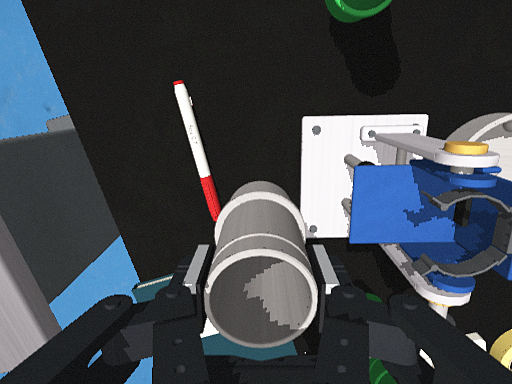

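View pics/s5.png

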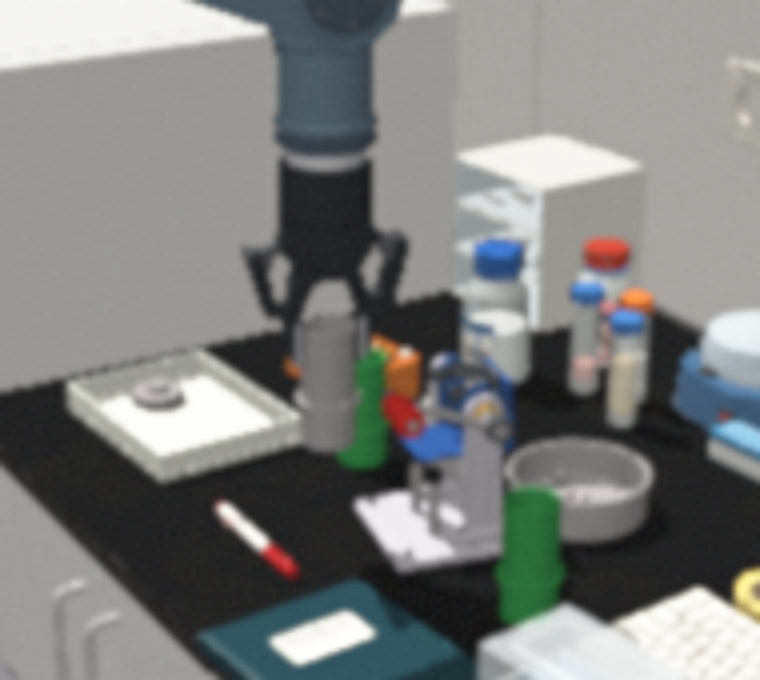

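The jar is out, upright and empty, and the clip is empty. The jar's foot is at about z 0.102, clear of the tray walls. Moving over the tray's free half.

```bash
python3 -m creep '0 0 -0.5 -2.2 0 0 0; 0 0 -0.9 -4 0 0 0; 0 0 -1 -4.5 0 0 0; 0 0 -1 -4.5 0 0 0; 0 0 -0.9 -4 0 0 0; 0 0 -0.7 -3 0 0 0; 0 0 -0.4 -1.5 0 0 0; 0 0 0 0 0 0 0; 0 0 0 0 0 0 0'; python3 - <<'E'
from h import *
tell([.4625,.259,.172])
o=ctrl.get_obs();print(np.round(rot(o),3))
p,d=ctrl.camera("wrist");cv2.imwrite("pics/w6.png",p)
X=cloud("wrist",d,(o["eef_pos"],rot(o)))
p2,d2=ctrl.camera("top");X2=cloud("top",d2);m=(X2[...,2]>.02)&(X2[...,2]<.035)&(abs(X2[...,0]-.46)<.09)&(abs(X2[...,1]-.3)<.12);print(cv2.minAreaRect(X2[m][:,:2].astype(np.float32)))
m=(d>0)&(X[...,2]>.02)&(X[...,2]<.032)&(abs(X[...,0]-.46)<.085)&(abs(X[...,1]-.3)<.115);q=X[m];print("walls wrist",np.round(np.percentile(q,[1,99],axis=0),3))
m=(d>0)&(X[...,2]<.012)&(abs(X[...,0]-.46)<.06)&(abs(X[...,1]-.26)<.09)&(p.min(2)>150);print("floor z",np.median(X[m][:,2]))
E
```

```text
time_s: 18.62
eef_pos: [0.464, 0.2551, 0.1713]
eef_rot: [-0.43, -0.558, -0.433, 0.562]
wrist_force: [-0.3, -0.0, -2.9]
opening: 0.529
t 18.62 tcp [0.464  0.2551 0.1713] F [-0.3 -0.  -2.9] op 0.529 q [0.28 0.15 1.77 0.   1.23 0.53]
shift now-frame cm [-0.07 -0.25 -0.34]
[[-0.008  0.967 -0.255]
 [-0.001 -0.255 -0.967]
 [-1.    -0.007  0.003]]
((0.46270817518234253, 0.2727755606174469), (0.1500420719385147, 0.13828906416893005), 1.8536452054977417)
walls wrist [[0.384 0.208 0.02 ]
 [0.537 0.405 0.03 ]]
floor z 0.004290779042749326
```

View pics/w6.png

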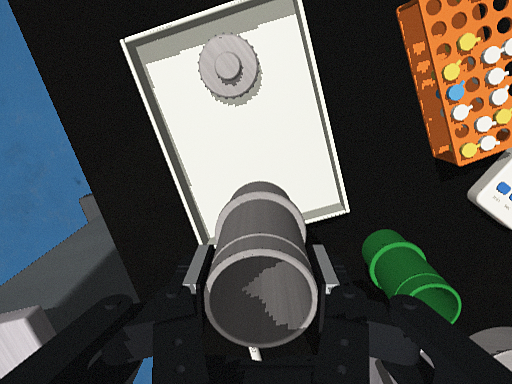

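The jar hangs over the tray's free end, with the lid clear at (228,65) and the floor measured at z 0.0043. Lowering: the foot should touch at TCP z of about 0.075.

```bash
python3 -m creep '0 1.5 -0.2 -0.6 0 0 0; 0 2 0 0 0 0 0; 0 2 0 0 0 0 0; 0 1.5 0 0 0 0 0; 0 1 0 0 0 0 0; 0 0.5 0 0 0 0 0; 0 0 0 0 0 0 0'; python3 -c "
from h import *
tell([.4625,.262,.0752],target_R(XS))"
```

```text
time_s: 19.6
eef_pos: [0.4632, 0.2596, 0.0809]
eef_rot: [-0.429, -0.559, -0.432, 0.564]
wrist_force: [0.0, 0.3, -3.0]
opening: 0.526
t 19.6 tcp [0.4632 0.2596 0.0809] F [ 0.   0.3 -3. ] op 0.526 q [0.29 0.28 1.83 0.   1.05 0.55]
shift now-frame cm [ 0.57 -0.13 -0.22]
turn [-0.013  0.003  0.007] then shift in turned frame cm [ 0.57 -0.13 -0.22]
```

```bash
python3 -m creep '0 0.2 0 0 0 0 0.007; 0 0.15 0 0 0 0 0; 0 0.1 0 0 0 0 0; 0 0.1 0 0 0 0 0'; python3 -c "
from h import *
tell([.4625,.262,.0752],target_R(XS))"
```

```text
time_s: 20.1
eef_pos: [0.4646, 0.2601, 0.0769]
eef_rot: [0.431, 0.562, 0.429, -0.561]
wrist_force: [0.1, 0.6, -3.5]
opening: 0.527
t 20.1 tcp [0.4646 0.2601 0.0769] F [ 0.1  0.6 -3.5] op 0.527 q [ 0.29  0.28  1.83 -0.    1.03  0.55]
shift now-frame cm [ 0.17 -0.25 -0.13]
turn [-0.013  0.001 -0.003] then shift in turned frame cm [ 0.17 -0.25 -0.14]
```

```bash
python3 -m creep '0 0.1 0 0 0 0 0; 0 0.1 0 0 0 0 0; 0 0.1 0 0 0 0 0'
```

```text
time_s: 20.48
eef_pos: [0.4648, 0.2603, 0.0749]
eef_rot: [0.431, 0.562, 0.429, -0.561]
wrist_force: [-5.7, -0.8, 13.5]
opening: 0.528
```

```bash
python3 -m creep '0 0.1 0 0 0 0 0; 0 0.1 0 0 0 0 0'
```

```text
time_s: 20.72
eef_pos: [0.4648, 0.2603, 0.0749]
eef_rot: [0.432, 0.561, 0.429, -0.561]
wrist_force: [-5.0, -1.8, 7.3]
opening: 0.526
```

The foot touched at TCP z 0.0749, as predicted. Releasing and rising straight up.

```bash
python3 -m creep '0.6 0 0 0 0 0 0; 0.7 0 0 0 0 0 0; 1 0 0 0 0 0 0; 1 0 0 0 0 0 0; 1 0 0 0 0 0 0; 1 -1.5 0 0 0 0 0; 1 -3 0 0 0 0 0; 1 -4 0 0 0 0 0; 1 -4 0 0 0 0 0; 1 -3 0 0 0 0 0'; python3 -c "
from h import *
tell([.4625,.262,.0752])"
```

```text
time_s: 21.98
eef_pos: [0.4638, 0.2604, 0.2366]
eef_rot: [-0.431, -0.561, -0.429, 0.561]
wrist_force: [0.7, -0.7, 0.1]
opening: 1.0
t 21.98 tcp [0.4638 0.2604 0.2366] F [ 0.7 -0.7  0.1] op 1.0 q [ 0.29  0.08  1.71 -0.    1.35  0.55]
shift now-frame cm [16.14 -0.21 -0.16]
```

Backing away for a clear view from above.

```bash
python3 -m creep '1 -2 -3 -5 0 0 0; 1 0 -3 -5 0 0 0; 1 0 -3 -5 0 0 0; 1 0 -1 -5 0 0 0; 1 0 -1 -4 0 0 0; 1 0 0 0 0 0 0'; python3 - <<'E'
from h import *
print(ctrl.get_obs()["eef_pos"])
P,D=ctrl.camera("top");X=cloud("top",D)
m=(X[...,2]>.085)&(abs(X[...,0]-.46)<.06)&(abs(X[...,1]-.26)<.06)&(X[...,2]<.15);q=X[m];print("jar rim",m.sum(),np.round(np.percentile(q,[2,50,98],axis=0),4))
m=red(P)&(X[...,2]>.1)&(abs(X[...,0]-.46)<.05);print("handle",np.round(np.median(X[m],0),4))
m=(X[...,2]<.06)&(X[...,2]>.025)&(np.hypot(X[...,0]-.678,X[...,1]+.049)<.075)
print("pan",cv2.fitEllipse(X[m][:,:2].astype(np.float32)))
cv2.imwrite("pics/t7.png",cv2.resize(P[100:300,90:370],None,fx=2.8,fy=2.8,interpolation=cv2.INTER_CUBIC))
P,D=ctrl.camera("scene");cv2.imwrite("pics/s7.png",cv2.resize(P[150:280,150:350],None,fx=4,fy=4,interpolation=cv2.INTER_CUBIC))
E
```

```text
time_s: 22.72
eef_pos: [0.4217, 0.529, 0.27]
eef_rot: [0.431, 0.568, 0.427, -0.556]
wrist_force: [0.9, -1.2, -0.6]
opening: 0.999
[0.42167771 0.52896837 0.27000853]
jar rim 142 [[0.4443 0.237  0.0856]
 [0.4652 0.2596 0.1057]
 [0.487  0.2808 0.1116]]
handle [ 0.4567 -0.1031  0.1785]
pan ((0.6782311797142029, -0.04935656860470772), (0.123665452003479, 0.12447653710842133), 9.515035629272461)
```

View pics/t7.png

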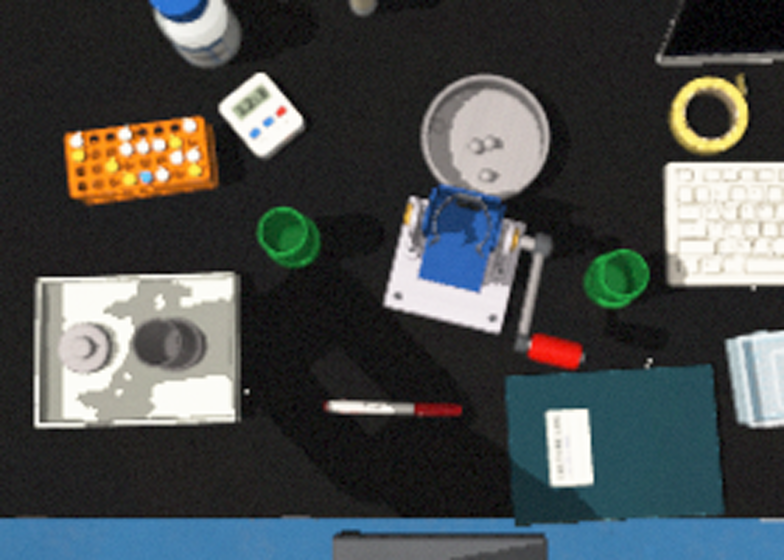

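View pics/s7.png

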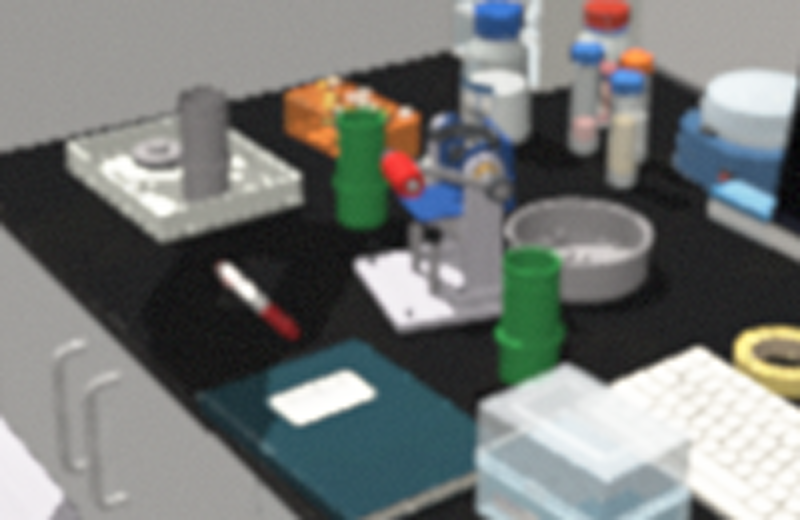

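The views show the jar upright in the tray at (165,343), with its rim at z about 0.109. The cradle is upright with an empty clip, the handle and pan have not moved, and the balls are in the pan: three clear ones near (485,150) and one in shadow at (438,128).

```bash
python3 -c "
from bench import ctrl
print(ctrl.hand_in())"
```

```text
the job is handed in; nothing more can be done
None
```

The job is done and handed in, at about 23 s of the 61 s allowed. I tipped the jar slowly with the red lever to about 2.16 rad, and all four balls ran out into the pan. I then led the lever back until the cradle was on its stop, pulled the jar out of the clip towards -x, and set it down in the free half of the wash tray.

What the last checks showed:
- **Jar:** upright at about (0.465, 0.259), with its rim at z ≈ 0.109. That matches a jar 105 mm tall on the floor at 4 mm. The contact force on setting down was about 13 N.
- **Lever and pan:** the handle and the pan measured within 1 mm of their first places.
- **Balls:** the wrist view clearly showed four balls in the pan just after tipping. In the final top view three are plain and the fourth is only a faint shape in the shadow of the rim.
- **Rest of the bench:** everything else looks where it was.

When the lever reached its stop, the wrist force rose to about 40 N for a moment, taken through the fingers, before I let go. No check failed.

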